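# Unlock the nursery sound machine and switch it off

## Task

The sound machine on the stool beside the cot has its child lock on: unlock it by pressing its two large round volume keys down together, one fingertip on each, and keeping both fully down for at least three seconds. Let both keys come up, then press the small round power key at the front of its deck fully down and let it go, to switch the machine off. Press neither of the two oblong keys, do not lift or shove the machine, leave the lamp, the sippy cup and the teether undisturbed, and finish clear of everything with all keys up.

Things in the scene. Friction and masses are not known exactly. Their poses are not given: they have to be found in the camera images.
- stool: Slatted beech folding stool, fixed; seat 380 mm (its x) by 500 mm (its y), 45 cm high. Origin: centre of the seat's upper face, which is level with the robot's mounting face (z = 0). Place and turn vary a little.
- machine: Loose sound machine on rubber feet, 0.5-0.75 kg. White case with rounded ends, 104 mm along its x, 150 mm along its y; flat grey deck 48 mm up. Origin: centre of its underside, z up, front is -x, turned up to 0.9 rad from facing the robot. Deck: flush speaker holes in the middle, a large round key at each side of them, one small round key in front, two oblong keys behind. Keys white, flat-topped.
- volume_left_top (a point): Centre of the top face of the large round volume key on the machine's +y side (machine x = 0, y = +32 mm): 26 mm across, 8 mm proud of the deck, 56 mm above the stool when up. Moves down with the key.
- volume_right_top (a point): The same for the equal volume key on the -y side (machine x = 0, y = -32 mm), 64 mm from the other, centre to centre.
- power_top (a point): Centre of the top face of the small round power key at the front (machine x = -33 mm, y = 0): 18 mm across, 8 mm proud of the deck, 56 mm above the stool when up. Moves down with the key.
- timer_top (a point): Centre of the top face of the oblong key at the back, +y side (machine x = +34, y = +18 mm): 9 mm along x, 22 mm along y, 6 mm proud of the deck. Not to be pressed.
- tune_top (a point): The same for the other oblong key (machine x = +34, y = -18 mm). Not to be pressed.
- volume_left (a joint): Travel of the key at the +y end: 0 m up, 0.005 m fully down; it counts as down beyond 0.003. A spring returns it: 1.0 N to start it moving, 2.4 N when fully down.
- volume_right (a joint): Travel of the key at the -y end: as volume_left.
- power (a joint): Travel of the power key: as volume_left, 0 up, 0.005 m fully down, same spring.
- timer (a joint): Travel of the oblong key at the back, +y side: 0 up, 0.004 m down. Not to be pressed.
- tune (a joint): Travel of the oblong key at the back, -y side: 0 up, 0.004 m down. Not to be pressed.
- lamp: Small plastic bedside lamp, loose, on the far side of the stool: base 90 mm across, stem 16 mm with a small pull-lever switch, shade 116 mm across at its lower rim (125 mm up) narrowing to 80 mm at the top, 215 mm high. Origin: centre of its underside. To be left alone.
- cup: Closed sippy cup with a spout and two side handles, loose, on the far side of the stool: 70 mm across, 110 mm over the handles, 112 mm high. Origin: centre of its underside. To be left alone.
- teether: Hard silicone teether, a knobbly ring 68 mm across and 16 mm high lying flat, loose, on the far side of the stool. Origin: centre of its underside. To be left alone.

How it is judged:
By the outcome, as a careful person would: the job done as asked, in the order asked, and still so for the second after the job is handed in, with the robot touching nothing.
It also fails if it takes over 48 s, if anything falls off the work surface, if the arm or the gripper's body presses on something with over 40 N, if the wrist force passes 120 N, or if a joint passes its speed limit or range.

## Robot

A 6-joint arm with a two-finger parallel gripper is mounted at the origin on the work surface. World frame = base frame: x ahead of the robot, y to its left, z up, the work surface at z = 0. Lengths are in mm, angles in rad, forces in N, time in s.
With the tool pointing down it reaches from about 275 to 1000 mm from the base axis. Payload 8.4 kg.
Tool frame: the origin (TCP) lies on the centre line of the jaws, within the pads' length; the fingertips stand 22 mm ahead of it and the grasp point (between the pads) lies 3 mm ahead of it; z points along the fingers, y is the direction in which the jaws open and shut (so a half turn about z gives the same grasp; the last joint's range is limited). The gripper opens to 85 mm and grips with 20 to 120 N. Pads are 22 mm wide; open, the fingers measure 114 mm over their backs; the gripper's body (76 mm by 85 mm) begins 54 mm behind the grasp point. The pads swing forward as they close: fully open they stand 13 mm farther back than shut.
Start: joints at [1.301, 0.353, 1.633, -0, 1.155, -0.002], TCP at [165.38, 602.725, 253.281] pointing down, gripper open.
Joint ranges: [-2.63, 2.63], [-0.92, 2.1], [0.06, 2.66], [-1.3, 4.44], [0, 2.69], [-3.02, 3.02]. Speed limits (rad/s): [2.22, 2.22, 2.79, 3.14, 3.14, 3.14].

## Interface

Orientations are given as [roll, pitch, yaw] about the fixed x, y, z axes, in that order (R = Rz(yaw) Ry(pitch) Rx(roll)).
In Python, from rig import r gives the robot as it stands.
- The arm moves only by the tool carry_out, never from a script. Its argument "rows" is text: rows parted by semicolons, each of 5 numbers parted by spaces: the opening, from 0 (shut) to 1 (fully open), then the shift along the tool's x, y, z in units of 30 mm (1.0 is 30 mm), then the turn about the tool's z in units of 8 degrees (1.0 is 8 degrees). A call has 1 to 12 rows; each row shifts and turns the commanded pose from where the row before left it, along the tool's axes as they then stand; what a row does not reach is not made up. A row lasts 1/8 s, in which the tool goes at most 62.5 mm and 10.7 degrees, less where a joint would pass 70% of its speed; a pose out of reach is approached as far as the arm can. A call is refused whole if a number of a shift passes 1 or a number of a turn 1, either way. A call with a gripper value outside its range is refused whole. The fingers move at their own pace and stop on an object; "newtons" is the grip in N (left out, the last holds). Time passes only in rows, so rows that do not move let the fingers close. It gives the time, the measured TCP pose, the force and the opening at its end, in the units of the state.
- r.sense(): the state, without advancing time (a new reading comes with each control period).
- r.grab_frame(name): name is "side" or "top" or "wrist"; returns the picture (400x640x3 uint8, blue, green, red); there is no depth.
- r.get_calibration(name): a dict with "intrinsics" (3x3 intrinsics, pixels), "position" and "rotation" of the camera in the world. Camera axes: x right, y up, looking along -z (the intrinsics and any distortion apply to the point x, -y, -z); pixel columns grow to the right and rows downward; lengths in mm; the calibration is good to about 2 mm. A picture is of the moment at which its call begins: read the wrist's pose just before it. get_calibration takes no time and is no camera call; for the wrist camera it gives the pose at the moment of the call.
- r.sign_off(): hands the job in, once; it reports no verdict.
The state is a dict: "clock": time; "qpos": joint angles; "qvel": joint speeds; "joint_efforts": joint torques, N m; "eef_pos": TCP position; "tcp_rot": TCP orientation; "contact_force": force on the tool from outside, world axes, zero at the start; "wrist_torque": the same for the moment, N m; "opening": opening from 0.0 (shut) to 1.0 (fully open).
Only numpy, scipy, OpenCV 4.12 (cv2) and the standard library are available. Lean on these libraries where they do the work, as an engineer would, in place of code of your own. Each camera call takes 0.05 s, during which the arm holds its last target.

## Working session

There is one attempt and no reset: what is moved stays moved. The work goes in short steps, Python scripts to look and compute and a tool call to move; the robot and the scene stay as the last step left them, time stands still between calls to the robot, and variables do not carry over. Pictures are saved under pics/ and viewed, and the job is handed in when it is done.

Besides the shell and the picture viewer there is one more tool, called after "Request:" by a JSON object that holds its "api" and its "payload". carry_out: Moves the arm, as the interface text tells. Its arguments: {"type":"object","properties":{"rows":{"type":"string"},"newtons":{"type":"number"}},"required":["rows"]}

```bash
mkdir -p pics; ls
python3 - <<'E'
from rig import r
import cv2
print(r.sense())
for n in ("top","side","wrist"):
    c=r.get_calibration(n); print(n,c)
    cv2.imwrite(f"pics/{n}0.png", r.grab_frame(n))
E
```

```text
pics
{'clock': 0.0, 'qpos': array([ 1.30056146e+00,  3.53644325e-01,  1.63414361e+00,  4.69639718e-05,
        1.15520144e+00, -2.45281694e-03]), 'qvel': array([-2.79427159e-05,  6.32083959e-05,  5.80181836e-04, -5.94277563e-04,
       -1.16274340e-03,  9.58583194e-04]), 'joint_efforts': array([-3.36449353e-03, -6.05265999e+01, -3.42053461e+01, -3.33447197e-04,
        9.51731927e-03,  3.37526679e-06]), 'eef_pos': array([165.26880087, 602.28503871, 252.55999735]), 'tcp_rot': array([-3.14019604e+00, -4.63654640e-05,  2.87379158e+00]), 'contact_force': array([ 0.26580654, -0.20032769,  0.07711715]), 'wrist_torque': array([ 0.00705301, -0.06006438,  0.03529456]), 'opening': 1.0022259584915933}
top {'intrinsics': array([[437.75911461,   0.        , 324.85436456],
       [  0.        , 437.75911461, 189.30099232],
       [  0.        ,   0.        ,   1.        ]]), 'position': array([457.76000029,   2.03265586, 895.94253786]), 'rotation': array([ 2.18374375e-01,  7.28799933e-04, -1.57298262e+00])}
side {'intrinsics': array([[413.94145061,   0.        , 318.23477124],
       [  0.        , 413.94145061, 197.79125165],
       [  0.        ,   0.        ,   1.        ]]), 'position': array([ 387.02812088, -494.08604956,  582.39224086]), 'rotation': array([ 0.81938273, -0.01544052, -0.41605038])}
wrist {'intrinsics': array([[325.30980063,   0.        , 316.02709193],
       [  0.        , 325.30980063, 197.97635844],
       [  0.        ,   0.        ,   1.        ]]), 'position': array([102.59570261, 620.08106539, 372.97615859]), 'rotation': array([-0.26140105,  0.00242333,  1.30315152])}
```

View pics/top0.png

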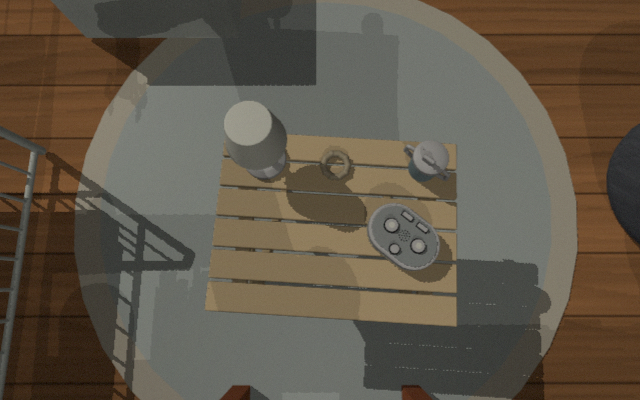

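View pics/side0.png

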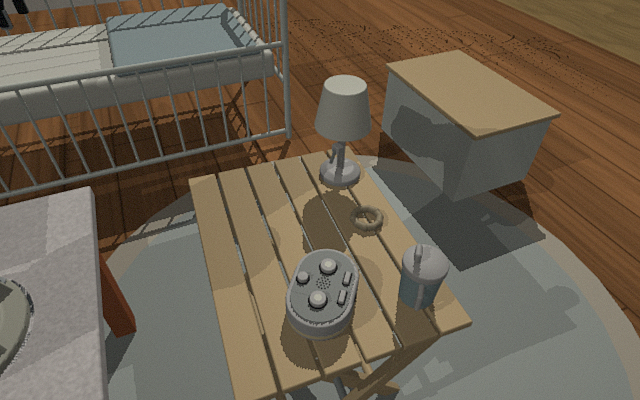

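View pics/wrist0.png

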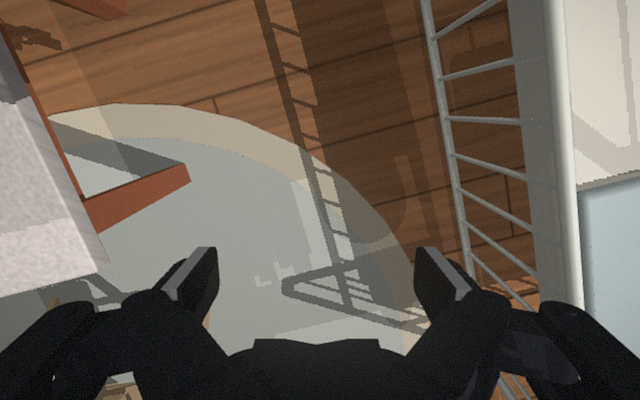

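The top view shows the machine at about (405,237): volume-left (391,226), volume-right (418,246), power (394,249) and the oblong keys at (407,216) and (423,227). The lamp, teether and cup are on the far side. I'll zoom in on both fixed views to measure more precisely.

```bash
cat > h.py <<'E'
import numpy as np, cv2
from scipy.spatial.transform import Rotation as R
def ray(c,u,v):
    K=c["intrinsics"]; d=np.array([(u-K[0,2])/K[0,0],-(v-K[1,2])/K[1,1],-1.0])
    rot=c["rotation"]; M=R.from_euler("xyz",rot).as_matrix() if np.size(rot)==3 else np.array(rot)
    return np.array(c["position"]),M@d
def at(c,u,v,z):
    p,d=ray(c,u,v); return p+d*(z-p[2])/d[2]
def proj(c,P):
    M=R.from_euler("xyz",c["rotation"]).as_matrix(); q=M.T@(np.array(P)-c["position"]); K=c["intrinsics"]
    return np.array([K[0,2]+K[0,0]*q[0]/-q[2], K[1,2]+K[1,1]*-q[1]/-q[2]])
E
python3 - <<'E'
import cv2,numpy as np
a=cv2.imread("pics/top0.png")[195:280,355:455]; b=cv2.imread("pics/side0.png")[240:345,275:370]
cv2.imwrite("pics/z1.png",cv2.resize(a,None,fx=7,fy=7,interpolation=cv2.INTER_CUBIC))
cv2.imwrite("pics/z2.png",cv2.resize(b,None,fx=5.5,fy=5.5,interpolation=cv2.INTER_CUBIC))
E
```

```text
(no output)
```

View pics/z1.png

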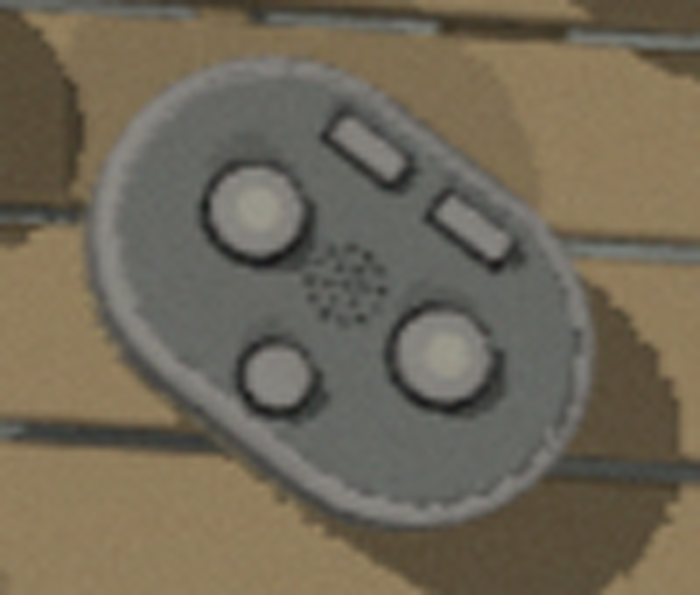

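View pics/z2.png

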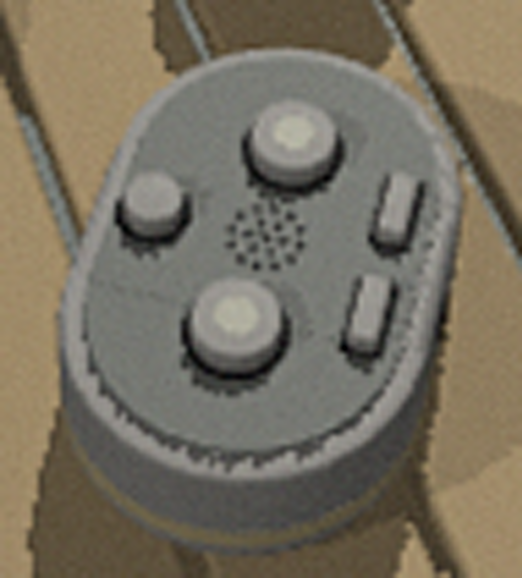

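```bash
cat > meas.py <<'E'
from h import *
from rig import r
from scipy.optimize import least_squares
T=r.get_calibration("top");S=r.get_calibration("side")
f=lambda p,s,o:((p[0]+.5)/s-.5+o[0],(p[1]+.5)/s-.5+o[1])
pt={k:f(p,7,(355,195)) for k,p in dict(L=(257,211),R=(442,355),P=(277,375)).items()}
ps={k:f(p,5.5,(275,240)) for k,p in dict(L=(292,133),R=(236,316),P=(154,200)).items()}
for k in pt: print(k,at(T,*pt[k],56).round(1),at(S,*ps[k],56).round(1))
m=dict(L=(0,32),R=(0,-32),P=(-33,0))
def w(p,k):
    c,s=np.cos(p[2]),np.sin(p[2]);x,y=m[k];return np.array([p[0]+c*x-s*y,p[1]+s*x+c*y,56])
def fit(views):
    return least_squares(lambda p:np.concatenate([proj(c,w(p,k))-d[k] for c,d in views for k in m]),[430,-90,-.5])
for v in ([(T,pt)],[(S,ps)],[(T,pt),(S,ps)]):
    o=fit(v);print(o.x.round(3),o.fun.round(2));
print({k:w(o.x,k).round(1) for k in m})
E
python3 meas.py
```

```text
L [ 573.8 -125.9   56. ] [ 573.9 -128.5   56. ]
R [ 534.2 -175.    56. ] [ 534.1 -178.7   56. ]
P [ 528.8 -129.7   56. ] [ 528.2 -134.7   56. ]
[ 554.153 -150.448   -0.682] [-0.14 -0.25  0.18  0.09 -0.04  0.16]
[ 554.044 -154.051   -0.665] [ 0.04  0.17  0.28  0.26 -0.33 -0.46]
[ 554.258 -152.335   -0.671] [ 0.73 -0.17  1.26 -0.11  1.1   0.21 -0.17 -0.64 -0.18 -0.73 -0.59 -1.44]
{'L': array([ 574.2, -127.3,   56. ]), 'R': array([ 534.4, -177.4,   56. ]), 'P': array([ 528.4, -131.8,   56. ])}
```

Both views agree to about 4 mm: the machine is at (554,-152) with yaw about -0.67, and the 64 mm key spacing checks out. I'll move over it, keeping clear of the lamp.

Request:
{"api": "carry_out", "payload": {"rows": "1 -0.92 -1 -0.2 0;1 -0.92 -1 -0.2 0;1 -0.92 -1 0 0;1 -0.92 -1 0 0;1 -0.92 -1 0 0;1 -0.92 -1 0 0;1 -0.92 -1 0 0;1 -0.92 -1 0 0;1 -0.92 -1 0 0;1 -0.92 -1 0 0;0.58 -0.92 -1 0 0;0.58 -0.92 -1 0 0"}}

```text
clock: 1.65
eef_pos: [389.9, 166.7, 265.3]
tcp_rot: [3.142, 0.0, 2.874]
contact_force: [0.4, 0.4, 0.1]
opening: 0.601
```

Request:
{"api": "carry_out", "payload": {"rows": "0.58 -0.92 -1 0 0;0.58 -0.92 -1 0 0;0.58 -0.92 -1 0 0;0.58 -0.92 -1 0 0;0.58 -0.92 -1 0 0;0.58 -0.92 -1 0 0;0.58 -0.92 -1 0 0;0.58 0 0 0.5 1;0.58 0 0 0.5 1;0.58 0 0 0.5 0.87;0.58 0 0 0 0"}}

```text
clock: 3.02
eef_pos: [519.4, -85.6, 219.2]
tcp_rot: [-3.14, -0.002, 2.474]
contact_force: [0.4, -1.0, -0.1]
opening: 0.582
```

Run:
```python
from rig import r
import cv2
s=r.sense();print(s["clock"],s["eef_pos"],s["tcp_rot"],s["opening"])
print(r.get_calibration("wrist"))
for n in ("wrist","side"): cv2.imwrite(f"pics/{n}1.png", r.grab_frame(n))
```

```text
3.025 [519.38395535 -85.62292225 219.18446778] [-3.14033509e+00 -2.25912821e-03  2.47383155e+00] 0.582244057709833
{'intrinsics': array([[325.30980063,   0.        , 316.02709193],
       [  0.        , 325.30980063, 197.97635844],
       [  0.        ,   0.        ,   1.        ]]), 'position': array([468.66983508, -44.91095293, 339.67701533]), 'rotation': array([-0.25960593,  0.00239487,  0.90317427])}
```

View pics/wrist1.png

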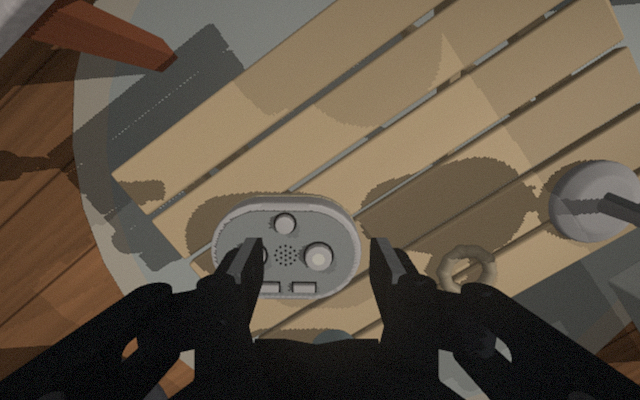

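View pics/side1.png

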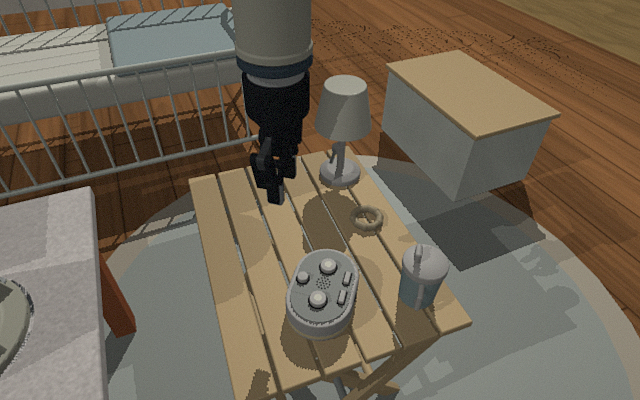

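Wrist view: power key (285,224), volume-left (319,256), oblong keys (270,288) and (303,288). The volume-right key is half hidden by the finger, and the machine looks parallel to the jaws. Next I'll zoom in to measure the keys and fingertips.

Run:
```python
import cv2
a=cv2.imread("pics/wrist1.png")[190:310,205:425]
a=cv2.convertScaleAbs(a,alpha=1.6,beta=25)
cv2.imwrite("pics/z3.png",cv2.resize(a,None,fx=3.6,fy=3.6,interpolation=cv2.INTER_CUBIC))
```

```text
(no output)
```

View pics/z3.png

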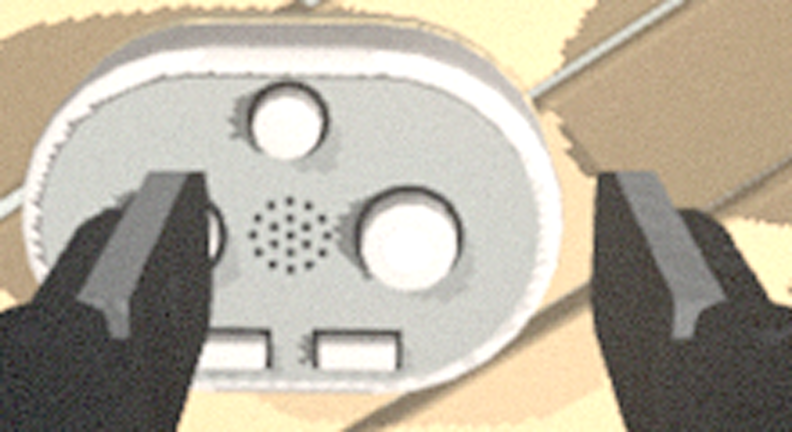

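```bash
cat > m2.py <<'E'
from h import *
W=dict(intrinsics=np.array([[325.30980063,0,316.02709193],[0,325.30980063,197.97635844],[0,0,1.]]),position=np.array([468.66983508,-44.91095293,339.67701533]),rotation=np.array([-0.25960593,0.00239487,0.90317427]))
tcp=np.array([519.384,-85.623,219.184]); M=R.from_euler("xyz",[-3.14033509,-.00225913,2.47383155]).as_matrix()
f=lambda p:((p[0]+.5)/3.6-.5+205,(p[1]+.5)/3.6-.5+190)
tool=lambda P:(M.T@(P-tcp)).round(1)
for n,p,z in [("P",(287,124),56),("L",(410,243),56),("spk",(290,235),48),("timer",(357,351),54)]:
    P=at(W,*f(p),z);print(n,P.round(1),tool(P))
for zt in (197,204):
  for n,p in [("Ri",(206,173)),("Ro",(150,173)),("Li",(598,173)),("Lo",(655,173))]: print(zt,n,tool(at(W,*f(p),zt)))
E
python3 m2.py
```

```text
P [ 528.9 -130.5   56. ] [-35.6 -29.1 163.1]
L [ 574.5 -126.2   56. ] [-68.7   2.5 163. ]
spk [ 555.5 -152.5   48. ] [-70.2 -29.9 171.1]
timer [ 591.4 -157.8   54. ] [-101.6  -11.9  165. ]
197 Ri [  7.8 -25.2  22.2]
197 Ro [  7.8 -32.5  22.2]
197 Li [ 7.8 25.9 22.2]
197 Lo [ 7.8 33.3 22.2]
204 Ri [ 10.6 -23.9  15.2]
204 Ro [ 10.6 -30.8  15.2]
204 Li [10.7 24.7 15.2]
204 Lo [10.7 31.7 15.2]
```

Measured relative to the tool, the machine centre is at x -68.7, y -29.3, and rotation error is negligible. The tips are about 7 mm thick and about 15 mm ahead of the TCP, so opening 0.67 puts their centres 64 mm apart. Moving above the keys.

Request:
{"api": "carry_out", "payload": {"rows": "0.67 -0.76 -0.33 0.3 0;0.67 -0.76 -0.33 0.3 0;0.67 -0.77 -0.32 0.4 0;0.67 0 0 0.8 0;0.67 0 0 0.8 0;0.67 0 0 0.8 0;0.67 0 0 0 0"}}

```text
clock: 4.0
eef_pos: [555.1, -152.4, 116.2]
tcp_rot: [-3.14, -0.003, 2.473]
contact_force: [0.1, -0.8, -0.1]
opening: 0.668
```

Run:
```python
from rig import r
import cv2
s=r.sense();print(s["clock"],s["eef_pos"],s["tcp_rot"],s["opening"],s["contact_force"])
c=r.get_calibration("wrist");print(c["position"],c["rotation"])
for n in ("wrist","side"): cv2.imwrite(f"pics/{n}2.png", r.grab_frame(n))
a=cv2.imread("pics/wrist2.png")[140:340,180:460]
a=cv2.convertScaleAbs(a,alpha=1.6,beta=25)
cv2.imwrite("pics/z4.png",cv2.resize(a,None,fx=2.8,fy=2.8,interpolation=cv2.INTER_CUBIC))
a=cv2.imread("pics/side2.png")[150:350,230:430]
cv2.imwrite("pics/z5.png",cv2.resize(a,None,fx=3,fy=3,interpolation=cv2.INTER_CUBIC))
```

```text
4.0 [ 555.08422544 -152.36196142  116.18575144] [-3.14003199 -0.00328954  2.47265298] 0.6684065044532022 [ 0.07796114 -0.76028801 -0.09149681]
[ 504.53232395 -111.63440054  236.75202803] [-0.25856172  0.00270005  0.90202853]
```

View pics/z4.png

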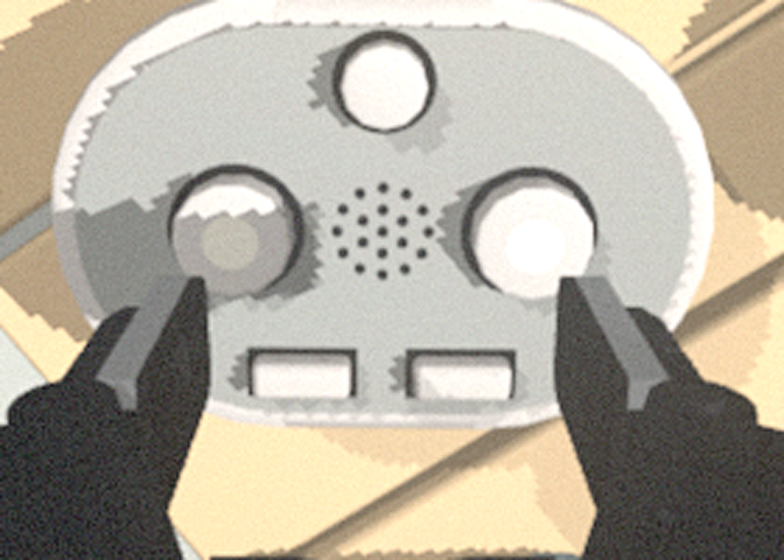

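View pics/z5.png

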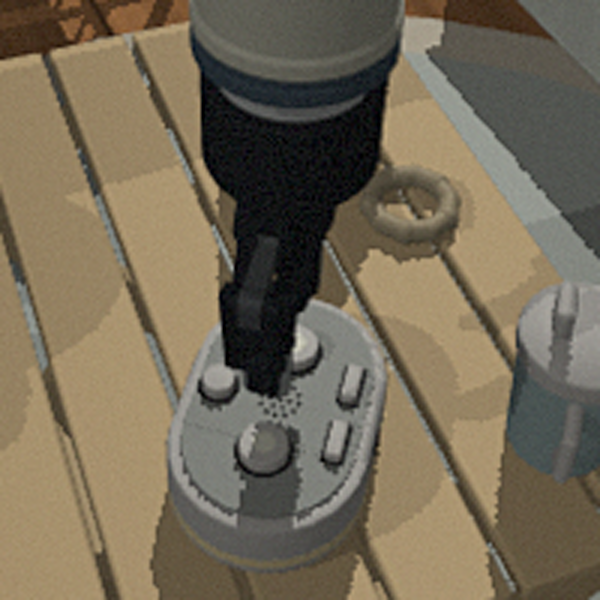

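Run:
```python
from h import *
from rig import r
s=r.sense();print(s["clock"],s["eef_pos"],s["tcp_rot"])
K=r.get_calibration("wrist")["intrinsics"]
W=dict(intrinsics=K,position=np.array([504.53232395,-111.63440054,236.75202803]),rotation=np.array([-0.25856172,0.00270005,0.90202853]))
tcp=np.array([555.084,-152.362,116.186]); M=R.from_euler("xyz",[-3.14003199,-.00328954,2.47265298]).as_matrix()
f=lambda p:((p[0]+.5)/2.8-.5+180,(p[1]+.5)/2.8-.5+140)
for n,p,z in [("P",(384,82),56),("L",(532,241),56),("R",(233,241),56),("spk",(383,232),48),("timer",(461,376),54),("tune",(302,376),54)]:
    P=at(W,*f(p),z);print(n,P.round(1),(M.T@(P-tcp)).round(1))
for n,p in [("Ri",(204,278)),("Ro",(160,278)),("Li",(560,278)),("Lo",(604,278))]: print(n,(M.T@(at(W,*f(p),116.2-14.5)-tcp)).round(1))
```

```text
4.1 [ 556.4173051  -152.30331211  118.3935642 ] [-3.14149478e+00  4.42112663e-05  2.47275385e+00]
P [ 528.8 -130.9   56. ] [33.8  0.7 60.3]
L [ 574.5 -127.4   56. ] [ 0.1 31.8 60.1]
R [ 535.6 -176.7   56. ] [ -0.  -31.   60.2]
spk [ 555.8 -152.4   48. ] [-0.8  0.5 68.2]
timer [ 591.2 -158.4   54. ] [-32.3  17.7  62.1]
tune [ 569.4 -186.    54. ] [-32.3 -17.4  62.1]
Ri [ 10.3 -28.   14.6]
Ro [ 10.3 -34.9  14.6]
Li [10.3 28.5 14.5]
Lo [10.4 35.5 14.5]
```

The alignment is within about 1 mm. I'll descend to just above the keys.

Request:
{"api": "carry_out", "payload": {"rows": "0.67 0.04 0 0.5 0;0.67 0 0 0.5 0;0.67 0 0 0.3 0;0.67 0 0 0 0;0.67 0 0 0 0"}}

```text
clock: 4.72
eef_pos: [555.2, -150.6, 79.4]
tcp_rot: [3.142, 0.0, 2.473]
contact_force: [-0.1, 0.4, 1.0]
opening: 0.671
```

Request:
{"api": "carry_out", "payload": {"rows": "0.67 0 0 0.15 0;0.67 0 0 0.15 0;0.67 0 0 0 0"}}

```text
clock: 5.1
eef_pos: [555.4, -150.7, 70.4]
tcp_rot: [3.141, 0.001, 2.473]
contact_force: [0.2, -0.3, 3.5]
opening: 0.671
```

```bash
cat > look.py <<'E'
import sys,cv2
from rig import r
k=sys.argv[1]
s=r.sense();print(s["clock"],s["eef_pos"].round(2),s["contact_force"].round(2),s["wrist_torque"].round(3),s["opening"])
a=r.grab_frame("wrist")[130:340,170:470]
a=cv2.convertScaleAbs(a,alpha=1.8,beta=25)
cv2.imwrite(f"pics/w{k}.png",cv2.resize(a,None,fx=2.6,fy=2.6,interpolation=cv2.INTER_CUBIC))
a=r.grab_frame("side")[220:350,250:390]
a=cv2.convertScaleAbs(a,alpha=1.6,beta=10)
cv2.imwrite(f"pics/s{k}.png",cv2.resize(a,None,fx=4,fy=4,interpolation=cv2.INTER_CUBIC))
E
python3 look.py a
```

```text
5.1 [ 555.4  -150.73   70.35] [ 0.15 -0.33  3.46] [-0.027 -0.114 -0.006] 0.6711258697466077
```

View pics/wa.png

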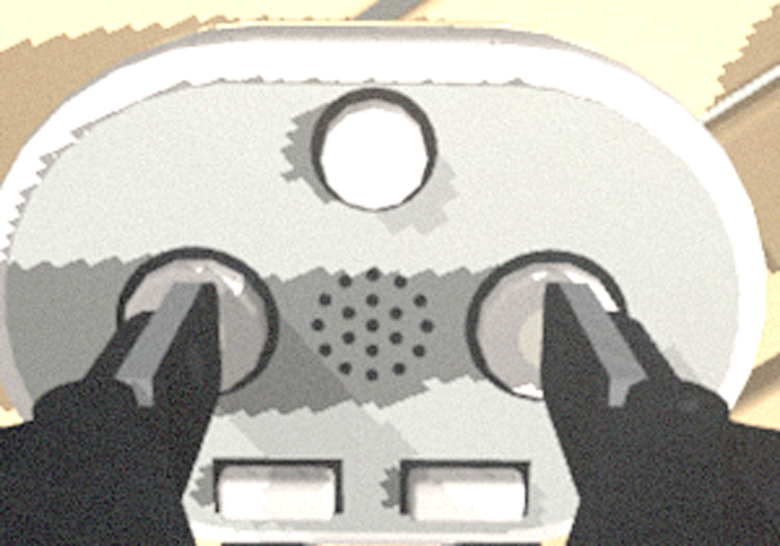

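View pics/sa.png

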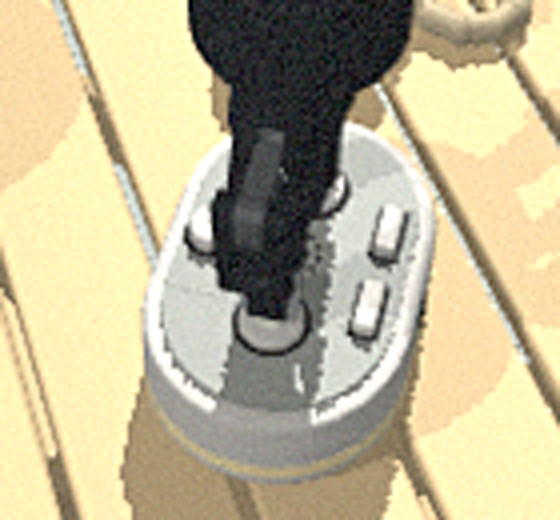

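The tips are in contact with both keys and centred on them, with total force 3.5 N. Continuing down in small steps.

Request:
{"api": "carry_out", "payload": {"rows": "0.67 0 0 0.05 0;0.67 0 0 0.05 0;0.67 0 0 0 0"}}

```text
clock: 5.58
eef_pos: [555.4, -150.7, 68.4]
tcp_rot: [3.141, 0.001, 2.473]
contact_force: [-3.0, 1.0, 16.1]
opening: 0.668
```

Request:
{"api": "carry_out", "payload": {"rows": "0.67 0 0 0.05 0;0.67 0 0 0 0"}}

```text
clock: 5.82
eef_pos: [555.5, -150.8, 68.2]
tcp_rot: [3.141, 0.001, 2.473]
contact_force: [-7.1, 1.8, 30.4]
opening: 0.669
```

Bottomed at z ≈ 68.2, and the 3.46 N at 70.35 matches two springs each about 2.9 mm down. I'll ease off slightly and check how evenly the two keys are loaded.

Request:
{"api": "carry_out", "payload": {"rows": "0.67 0 0 -0.05 0;0.67 0 0 0 0"}}

```text
clock: 6.08
eef_pos: [555.4, -150.7, 68.4]
tcp_rot: [3.141, 0.001, 2.473]
contact_force: [-2.3, 1.3, 15.4]
opening: 0.667
```

```bash
python3 look.py b; python3 -c "
from rig import r
from h import *
s=r.sense();M=R.from_euler('xyz',s['tcp_rot']).as_matrix();print(s['contact_force']@M, s['wrist_torque']@M)"
```

```text
6.075 [ 555.41 -150.71   68.42] [-2.28  1.3  15.36] [ 0.147  0.364 -0.006] 0.667234043134329
[  2.04884092   0.05794213 -15.74182115] [ 0.05282892  0.36279333 -0.00812334]
```

View pics/wb.png

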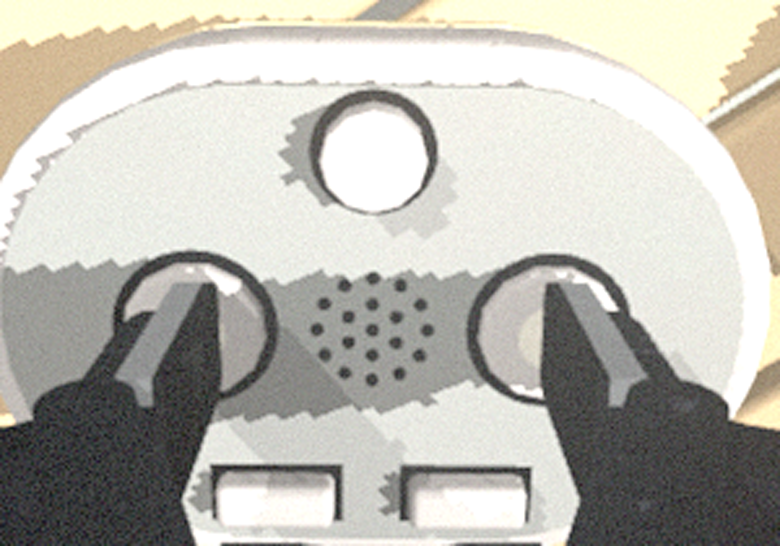

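View pics/sb.png

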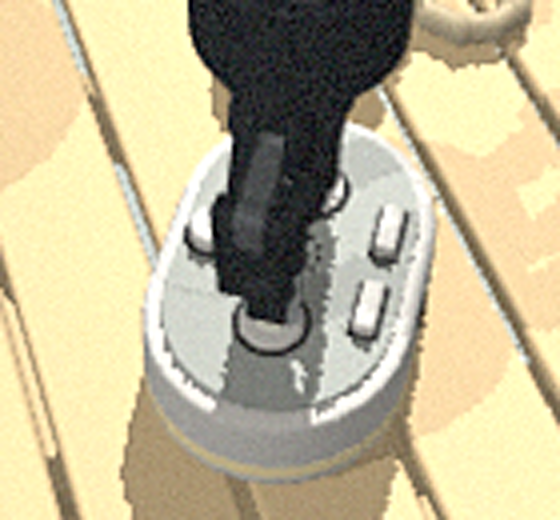

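Both keys are seated: roughly 7 N and 8.7 N, against 2.4 N to bottom out. The machine hasn't shifted and the oblong keys are untouched. Holding for over 3 s.

Request:
{"api": "carry_out", "payload": {"rows": "0.67 0 0 0 0;0.67 0 0 0 0;0.67 0 0 0 0;0.67 0 0 0 0;0.67 0 0 0 0;0.67 0 0 0 0;0.67 0 0 0 0;0.67 0 0 0 0;0.67 0 0 0 0;0.67 0 0 0 0;0.67 0 0 0 0;0.67 0 0 0 0"}}

```text
clock: 7.68
eef_pos: [555.4, -150.7, 68.4]
tcp_rot: [3.141, 0.001, 2.473]
contact_force: [-2.5, 1.1, 15.5]
opening: 0.672
```

Request:
{"api": "carry_out", "payload": {"rows": "0.67 0 0 0 0;0.67 0 0 0 0;0.67 0 0 0 0;0.67 0 0 0 0;0.67 0 0 0 0;0.67 0 0 0 0;0.67 0 0 0 0;0.67 0 0 0 0;0.67 0 0 0 0;0.67 0 0 0 0;0.67 0 0 0 0;0.67 0 0 0 0"}}

```text
clock: 9.18
eef_pos: [555.5, -150.7, 68.4]
tcp_rot: [3.141, 0.001, 2.473]
contact_force: [-2.0, 1.1, 14.3]
opening: 0.667
```

Request:
{"api": "carry_out", "payload": {"rows": "0.67 0 0 0 0;0.67 0 0 0 0;0.67 0 0 0 0;0.67 0 0 0 0;0.67 0 0 0 0"}}

```text
clock: 9.8
eef_pos: [555.4, -150.8, 68.4]
tcp_rot: [3.141, 0.001, 2.473]
contact_force: [-2.1, 0.8, 16.4]
opening: 0.67
```

Held for over 4 s. Now straight up, then close the jaws well above the deck.

Request:
{"api": "carry_out", "payload": {"rows": "0.67 0 0 -0.2 0;0.67 0 0 -0.6 0;0.67 0 0 -0.9 0;0.67 0 0 -0.3 0;0 0 0 0 0;0 0.6 0 0 0;0 0.5 0 0 0;0 0 0 0 0;0 0 0 0 0;0 0 0 0 0"}}

```text
clock: 11.05
eef_pos: [529.5, -130.4, 127.3]
tcp_rot: [3.141, 0.0, 2.473]
contact_force: [0.1, 0.7, -0.4]
opening: -0.0
```

```bash
python3 look.py c; python3 -c "
from rig import r
s=r.sense();print(s['eef_pos'],s['tcp_rot']);c=r.get_calibration('wrist');print(c['position'],c['rotation'])"
```

```text
11.05 [ 529.53 -130.36  127.33] [ 0.13  0.72 -0.36] [-0.004 -0.067 -0.008] -0.0003687220970055022
[ 529.42184132 -130.36956158  127.27982101] [3.14152205e+00 2.69873690e-04 2.47298880e+00]
[478.41073943 -89.55944576 247.61281241] [-0.26212597  0.00106148  0.90227195]
```

View pics/wc.png

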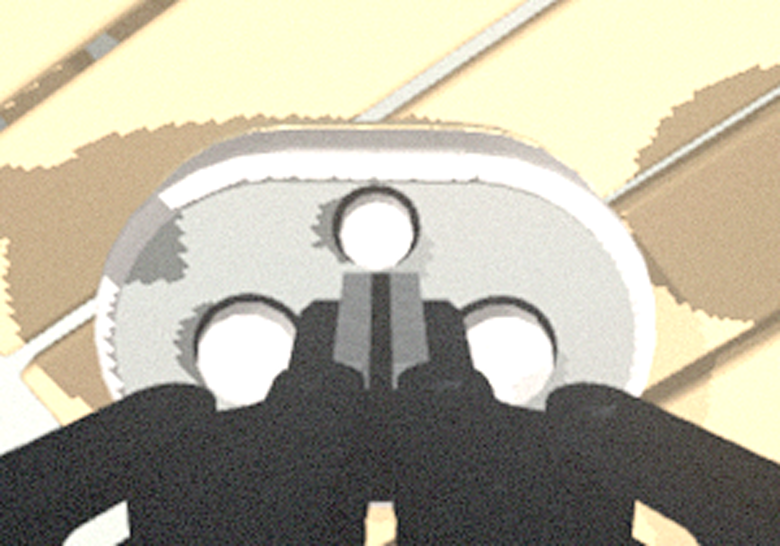

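View pics/sc.png

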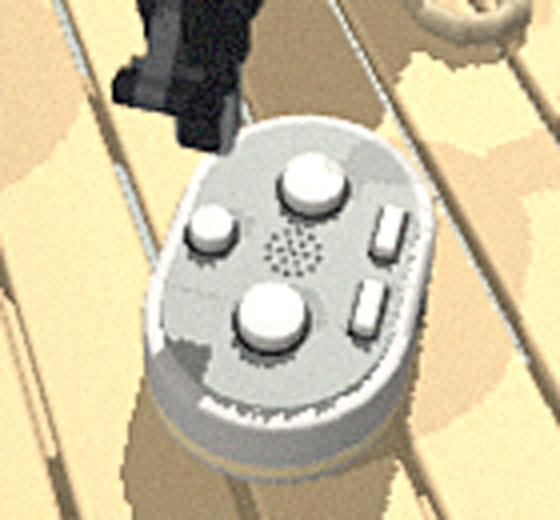

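Both volume keys are back up and the machine hasn't moved. The power key is at (378,232) in the crop, with the closed tips near (382,275). Checking the offset to the key.

Run:
```python
from h import *
from rig import r
K=r.get_calibration("wrist")["intrinsics"]
W=dict(intrinsics=K,position=np.array([478.4107,-89.5594,247.6128]),rotation=np.array([-0.26212597,0.00106148,0.90227195]))
tcp=np.array([529.48,-130.365,127.3]); M=R.from_euler("xyz",[3.1415,.0003,2.473]).as_matrix()
f=lambda p:((p[0]+.5)/2.6-.5+170,(p[1]+.5)/2.6-.5+130)
P=at(W,*f((378,232)),56);print(P.round(1),(M.T@(P-tcp)).round(1))
for p in [(343,275),(422,275)]: print((M.T@(at(W,*f(p),127.3-22)-tcp)).round(1))
```

```text
[ 528.8 -130.4   56. ] [ 0.5 -0.4 71.3]
[ 9.  -6.5 22. ]
[ 9.1  7.7 22. ]
```

Aligned within 0.5 mm. Contact should come near TCP z ≈ 78.

Request:
{"api": "carry_out", "payload": {"rows": "0 0 0 0.5 0;0 0 0 0.5 0;0 0 0 0.4 0;0 0 0 0 0;0 0 0 0 0"}}

```text
clock: 11.78
eef_pos: [529.2, -130.2, 85.3]
tcp_rot: [-3.142, -0.0, 2.473]
contact_force: [0.7, 0.6, 0.8]
opening: -0.006
```

Request:
{"api": "carry_out", "payload": {"rows": "0 0 0 0.1 0;0 0 0 0.1 0;0 0 0 0 0"}}

```text
clock: 12.15
eef_pos: [529.0, -130.1, 79.2]
tcp_rot: [-3.142, -0.0, 2.473]
contact_force: [0.2, 0.1, 0.4]
opening: -0.001
```

Request:
{"api": "carry_out", "payload": {"rows": "0 0 0 0.08 0;0 0 0 0.05 0;0 0 0 0 0"}}

```text
clock: 12.52
eef_pos: [529.3, -130.2, 75.4]
tcp_rot: [3.141, 0.0, 2.473]
contact_force: [0.6, 0.3, 1.8]
opening: -0.003
```

Request:
{"api": "carry_out", "payload": {"rows": "0 0 0 0.05 0;0 0 0 0 0"}}

```text
clock: 12.78
eef_pos: [529.3, -130.2, 73.9]
tcp_rot: [3.141, 0.0, 2.473]
contact_force: [0.5, -0.3, 2.3]
opening: 0.003
```

Request:
{"api": "carry_out", "payload": {"rows": "0 0 0 0.05 0;0 0 0 0 0"}}

```text
clock: 13.02
eef_pos: [529.3, -130.2, 72.9]
tcp_rot: [3.141, 0.0, 2.473]
contact_force: [-1.5, 0.5, 8.7]
opening: 0.003
```

Request:
{"api": "carry_out", "payload": {"rows": "0 0 0 0.03 0;0 0 0 0 0;0 0 0 0 0"}}

```text
clock: 13.4
eef_pos: [529.3, -130.2, 72.7]
tcp_rot: [3.141, 0.0, 2.473]
contact_force: [-3.6, 1.8, 17.7]
opening: -0.003
```

```bash
python3 look.py d
```

```text
13.4 [ 529.35 -130.21   72.66] [-3.56  1.75 17.74] [0.259 0.665 0.043] -0.002581215997873015
```

View pics/sd.png

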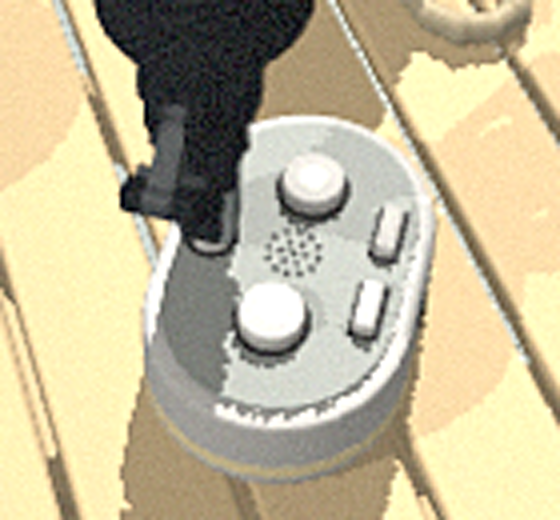

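The power key bottomed: force stepped from 2.3 to 17.7 N at about 5 mm travel, and the side view shows it sunk. Releasing and retreating.

Request:
{"api": "carry_out", "payload": {"rows": "0 0 0 -0.1 0;0 0 0 -0.3 0;0 0 0 -0.8 0;0 0 0 -1 0;0 0 0 -1 0;0 0 0 -1 0;0 0.6 0 -1 0;0 1 0 -0.5 0;0 1 0.5 0 0;0 1 0.5 0 0;0 0 0 0 0;0 0 0 0 0"}}

```text
clock: 15.0
eef_pos: [463.2, -39.9, 242.7]
tcp_rot: [-3.142, 0.0, 2.474]
contact_force: [-0.0, -0.3, 0.4]
opening: 0.002
```

```bash
python3 look.py e
python3 - <<'E'
from rig import r
import cv2
a=r.grab_frame("top");cv2.imwrite("pics/top9.png",a)
cv2.imwrite("pics/side9.png",r.grab_frame("side"))
print(r.sense()["eef_pos"],r.sense()["clock"])
E
```

```text
15.0 [463.16 -39.91 242.67] [-0.05 -0.27  0.44] [ 0.049 -0.028  0.022] 0.0023845105812030083
[463.21898956 -40.27247979 242.39921711] 15.2
```

View pics/se.png

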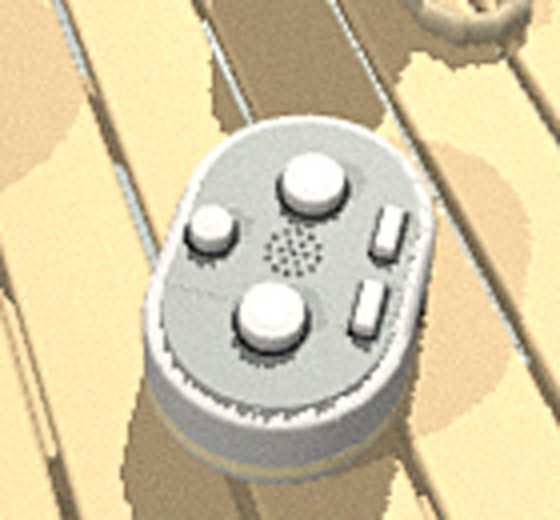

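View pics/top9.png

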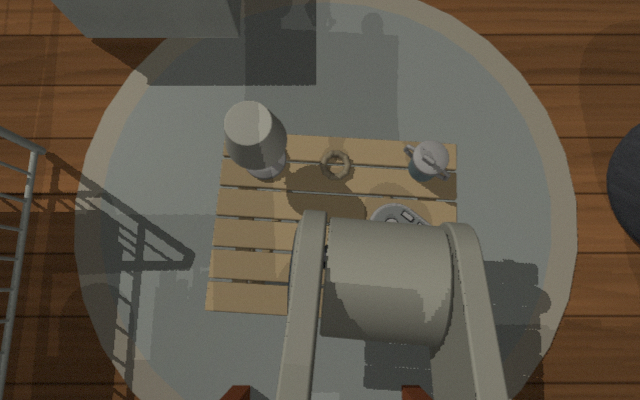

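View pics/side9.png

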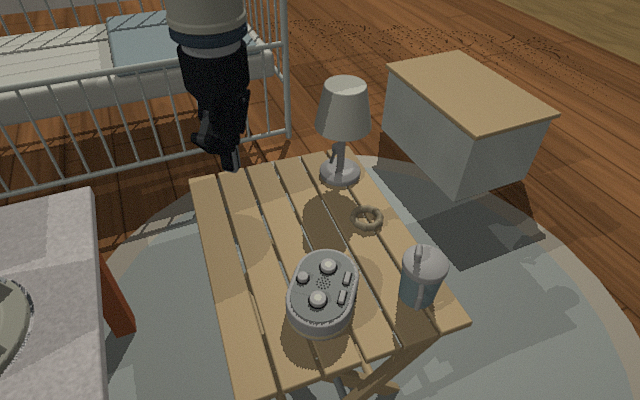

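All the keys are up, and the machine sits where it did at the start (330,285 in the side view). The lamp, teether and cup haven't moved, and the arm is clear. Handing in.

```bash
python3 -c "
import cv2,numpy as np
a=cv2.imread('pics/side0.png');b=cv2.imread('pics/side9.png')
for n,(y0,y1,x0,x1) in dict(machine=(240,345,275,370),cup=(235,315,395,455),lamp=(70,190,310,375)).items(): print(n,np.abs(a[y0:y1,x0:x1].astype(int)-b[y0:y1,x0:x1]).mean().round(2))
from rig import r
print(r.sign_off())"
```

```text
machine 4.37
cup 4.19
lamp 6.76
the job is handed in; nothing more can be done
None
```

I held both volume keys fully down together for about 4 s at roughly 15 N in total, then let them come up. I then pressed the power key to its stop and released it, and moved the arm clear. The job was handed in at about 15 s.

- **Volume keys:** The force balance across the fingers was about 7 N and 8.7 N, so both keys were on their stops. While settling the press, the total briefly reached 30 N, with about 7 N sideways.
- **Power key:** The force jumped from 2.3 N to 17.7 N after about 5 mm of travel, which matches fully down.
- **Last views:** All keys were up, and the machine, cup, teether and lamp were where they started. The arm was clear with no contact force.
- **Image comparison:** Against the first side picture, the differences were small: 4.4 (machine), 4.2 (cup) and 6.8 (lamp) grey levels. The lamp's value is the largest; I took it to be noise and changed arm shadows, but did not check that further.
- **Disagreement:** The two fixed cameras differed by about 4 mm on the machine's y position. The wrist camera settled it.
- **Not confirmed:** Nothing I could read shows the lock or power state, so unlocking and switching off are inferred from the key presses.

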